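Take the dust-filter cover off the bench analyser

TASK

Take the grey dust-filter cover off the bench analyser for washing: press its blue snap tab inward, ease that end up out of its catch, then swing and lift the cover off its rear tongues and lay it right side up in the metal tray. The tab is brittle and the cover must come free without being forced, so work by feel; set the cover down gently and leave the slide box, the reagent bottle and the tube rack where they are.

Things in the scene. Friction and masses are not known exactly. Their poses are not given: they have to be found in the camera images.
- analyser: Bench analyser, white case 240 (x) x 300 (y) mm, stands firm. Origin: centre of its underside; z up, x from front to rear. Its left part (y -30 to 150 mm) is a flat deck 85 mm high that carries the filter cover; the right part is a console with a sloping touch screen, up to 150 mm high.
- ridge_lip (a point): Lower front edge of the lip of the 9 mm high ridge that crosses the deck behind the cover; analyser axes. Below the lip is a slot 5.5 mm high and 8.5 mm deep which holds the cover's two rear tongues (2 mm free above them, about 4 mm overlap).
- catch_lip (a point): Middle of the rear edge of the catch lip at deck height; analyser axes. Behind this edge (+x) is the pocket, 28 mm wide (y), for the tab's spring; the barb on the tab is hooked 4 mm under the lip, which is 4 mm thick.
- cover_seat (a point): Point fixed in the analyser: where cover_centre lies when the cover is seated in the middle of its play (x 15, y 65, z 93 mm from the analyser's origin). Analyser axes.
- cover: Grey louvred filter cover with its tab: a rigid, loose plastic cap 90 (x) x 52 (y) x 16 mm high, 80 to 140 g. Origin: centre of its underside, which stands on the deck; axes as the analyser's when seated. It has 1.5 to 2 mm of play. Grasp it across its long sides (52 mm). At its +x end two tongues, 3 mm thick, stick out 6 mm near the underside.
- cover_centre (a point): Centre of the cover, 8 mm above its underside; cover axes. Once the tab end is unhooked and propped, swing that end up to about 15 degrees about the rear edge, draw the cover forward (-x) and up until the tongues are out of the ridge, then lift.
- u_bend (a point): Lowest point of the cover: bend of the U-shaped spring at its -x end, 22 mm below the underside (in the deck's pocket) and 49 mm from the middle. The U's inner leg is fixed to the cover, its outer leg is the blue tab. Laid on a flat floor the cover rests on this bend and its rear edge, tab end 13 degrees up.
- tab: Blue snap tab at the cover's -x end. Origin: middle of its thumb face, 28 mm wide, 3 to 14.5 mm above the deck; x inward, z up. Pressed inward it flexes about the U's bend: barb free after 4.5 mm, 10 N; stop at 5.5 mm, 12 N; over 20 N it snaps. A fingertip pressing at 11 to 15 N lifts this end by friction; let go 13 mm up, the barb rests on the deck and props it.
- tray: Aluminium tray 250 (x) x 200 (y) x 30 mm, walls and floor 4 mm thick, open above, 0.7 kg. Origin: centre of its underside, z up.
- slide_box: Bystander: orange slide box 91 x 101 x 34 mm, origin centre of underside.
- reagent: Bystander: white reagent bottle, 48 mm diameter, 95 mm high, origin centre of underside.
- tube_rack: Bystander: white rack 60 x 140 mm with capped sample tubes, 92 mm high, origin centre of underside.
Not all that is in view belongs to the job. Leave any red look-alike of the cover alone.

How it is judged:
On the way, in this order (a step that is already met when the one before it is completed fails the run):
1. the blue tab is pressed by the robot while the cover is still seated (contact force between tab and the fingers above 3 N and distance between cover_centre and cover_seat below 0.012 m), for 0.1 s.
2. the cover is carried clear of the analyser in the gripper (distance between cover_centre and cover_seat above 0.06 m and contact force between cover and analyser below 0.1 N and contact force between cover and the fingers above 1 N), for 0.2 s.
At the end, for the whole second after the job is handed in: The cover lies still and right side up (within 20 degrees) inside the tray: its centre within 50 mm (tray x) and 45 mm (tray y) of the tray's middle and no more than 32 mm above its underside (x of cover_centre in the frame of tray between -0.05 and 0.05 m and y of cover_centre in the frame of tray between -0.045 and 0.045 m and z of cover_centre in the frame of tray below 0.032 m and angle between cover_centre's own z axis and vertical below 0.35 rad and linear speed of tab below 0.02 m/s); the robot touches nothing.
It fails at once if the tab is loaded by the gripper with more than 20 N (it snaps off) (contact force between tab and the fingers above 20 N).
It fails at once if the cover is forced: more than 45 N between cover and analyser (contact force between cover and analyser above 45 N).
It fails at once if the cover is dropped (moves faster than 0.5 m/s out of the grip, as after a fall of more than 15 mm) or slammed into the tray with more than 25 N (contact force between cover and tray above 25 N or (contact force between cover and the fingers below 0.1 N and linear speed of cover above 0.5 m/s)).
It fails at once if the slide box, the reagent bottle or the tube rack is shifted by more than 15 mm (distance of any of slide_box, reagent, tube_rack from where it was at the start of the episode above 0.015 m).
It also fails if it takes over 72 s, if anything falls off the work surface, if the arm or the gripper's body presses on something with over 40 N, if the wrist force passes 120 N, or if a joint passes its speed limit or range.

ROBOT

A 6-joint arm with a two-finger parallel gripper is mounted at the origin on the work surface. World frame = base frame: x ahead of the robot, y to its left, z up, the work surface at z = 0. Lengths are in m, angles in rad, forces in N, time in s.
With the tool pointing down it reaches from about 0.375 to 0.9 m from the base axis. Payload 3.1 kg.
Tool frame: the origin (TCP) lies between the finger pads; the fingertips stand 22 mm ahead of it and the grasp point (between the pads) lies 3 mm ahead of it; z points along the fingers, y is the line along which they close (so a half turn about z gives the same grasp; the last joint's range is limited). The gripper opens to 87 mm and grips with 3 to 60 N. Pads are 19 mm wide; open, the fingers measure 117 mm over their backs; the gripper's body (75 mm by 190 mm) begins 51 mm behind the grasp point.
Start: joints at [1.022, 0.527, 1.433, -0, 1.181, -0.178], TCP at [0.226, 0.583, 0.245] pointing down, gripper open.
Joint ranges: [-3.08, 3.08], [-0.75, 2.2], [0.22, 2.44], [-1.43, 4.57], [0, 2.65], [-2.85, 2.85]. Speed limits (rad/s): [2.79, 2.79, 3.14, 3.14, 3.14, 3.14].

INTERFACE

Orientations are given as a unit quaternion [x, y, z, w].
In Python, from rig import get_obs, camera, get_calibration, hand_in, cut_out gives the robot as it stands.
- The arm moves only by the shell command python3 -m inch 'ROWS' [OPENING] [FORCE]. ROWS is JSON, one flat list of numbers, 6 for each row, row after row: the shift along the tool's x, y, z scaled (see below), then the turn, a rotation vector about the tool's x, y, z scaled (see below). A call has 1 to 20 rows; each row is the pose to reach, as a shift and turn from the pose commanded when the call began, along the tool's axes at that moment; what a row does not reach only later rows make up. The controller multiplies each number of a shift by 0.08 m and each number of a turn by 90 degrees. A row lasts 1/12 s, in which the tool goes at most 41.7 mm and 7.16 degrees, less where a joint would pass 70% of its speed; a pose out of reach is approached as far as the arm can. A call with a number of a shift or a turn outside -1 to 1 is refused whole. A call with a gripper value outside its range is refused whole. OPENING is the finger opening in mm, from 0 to 87, set as the call begins (- or left out, the last holds). The fingers move at their own pace and stop on an object; FORCE is the grip in N (left out, the last holds). Time passes only in rows, so rows that repeat a pose let the fingers close. It gives the time, the measured TCP pose, the force, the opening and the grip force at its end, in the units of the state.
- get_obs(): the state, without advancing time (a new reading comes with each control period).
- camera(name): name is "scene" or "top"; returns the picture (400x640x3 uint8, red, green, blue); there is no depth.
- get_calibration(name): a dict with "vertical_fov" (degrees; the focal length in pixels is half the picture's height over the tangent of half this angle, whatever the lens; pixels are square), "cx", "cy" (the principal point, pixels), "D" ([k1, k2, p1, p2, k3] as OpenCV has them; the pictures are not rectified), "T" (4x4, takes a point from camera to world coordinates). Camera axes: x right, y down, z forward; pixel columns grow to the right and rows downward; lengths in m; the calibration is good to about 2 mm. A picture is of the moment at which its call begins. get_calibration takes no time and is no camera call.
- hand_in(): hands the job in; it is judged then, once.
Trained networks look in the newest picture that a camera, given by its name, has taken for a name from the list of things; names that differ only in an ending like _2 or _b are one class to them, and where a whole thing is asked for, a point or a joint stands for the part that bears it (a point fixed in the world has none). Each returns a list of dicts, best first, with "conf" (0 to 1); they miss things now and then, are a little off and sometimes report something else, mostly with a low value. They report only what shows in the picture. A call takes as long as a camera call. They do not tell look-alikes from the thing itself.
- cut_out(camera, thing): "region" (400x640 bool, what is visible of it) and "bbox" ([left, top, right, bottom] in pixels, round what is visible of it).
The state is a dict: "time": time; "q": joint angles; "joint_velocities": joint speeds; "joint_torque": joint torques, N m; "position": TCP position; "tool_rot": TCP orientation; "ft_force": force on the tool from outside, world axes, zero at the start; "moment": the same for the moment, N m; "grip_width": finger opening in m; "grip_force": force on a finger pad.
Only numpy, scipy, OpenCV 4.12 (cv2) and the standard library are available. Lean on these libraries where they do the work, as an engineer would, in place of code of your own. Each camera call takes 0.05 s, during which the arm holds its last target. There are 200 camera calls.

## Working session

There is one attempt and no reset: what is moved stays moved. The work goes in short steps, Python scripts to look and compute and a shell command to move; the robot and the scene stay as the last step left them, time stands still between calls to the robot, and variables do not carry over. Pictures are saved under pics/ and viewed, at most 10 in all, crops included, and the job is handed in when it is done.

```bash
ls; mkdir -p pics; python3 - <<'E'
from rig import *
import cv2,numpy as np
for n in("scene","top"):
    im=camera(n); cv2.imwrite(f"pics/{n}0.png",im[:,:,::-1])
    c=get_calibration(n); print(n,c["vertical_fov"],c["cx"],c["cy"],c["D"],np.round(c["T"],3).tolist())
    for t in("analyser","cover","tab","tray","slide_box","reagent","tube_rack"):
        print(t,[(round(r["conf"],2),r["bbox"],int(r["region"].sum())) for r in cut_out(n,t)][:3])
o=get_obs();print(o["tool_rot"],o["position"],o["time"])
E
```

```text
pics
scene 46.03114464319036 320.6155813732554 195.3040961569974 [-0.1176013  0.         0.         0.         0.       ] [[-0.871, 0.34, -0.356, 1.016], [0.492, 0.629, -0.602, 0.77], [0.019, -0.7, -0.714, 0.945], [0.0, 0.0, 0.0, 1.0]]
analyser [(0.83, [222.4, 118.3, 334.0, 239.0], 8940)]
cover [(0.78, [305.9, 107.2, 325.0, 133.6], 424), (0.55, [257.5, 176.0, 299.3, 193.9], 659)]
tab [(0.63, [219.9, 118.6, 335.1, 239.8], 9245)]
tray [(0.87, [333.4, 224.8, 459.2, 339.1], 7959)]
slide_box [(0.75, [351.7, 163.3, 397.3, 205.0], 1126)]
reagent [(0.58, [330.7, 123.2, 347.2, 152.9], 357)]
tube_rack []
top 45.75698640016714 318.82819622090943 202.43403910902126 [0.01256335 0.         0.         0.         0.        ] [[0.018, -0.985, 0.172, 0.345], [-1.0, -0.014, 0.024, 0.004], [-0.022, -0.173, -0.985, 1.348], [0.0, 0.0, 0.0, 1.0]]
analyser [(0.86, [306.5, 122.4, 435.3, 235.2], 9687)]
cover [(0.79, [332.1, 149.7, 362.9, 185.8], 662), (0.6, [426.3, 251.7, 465.0, 282.9], 771)]
tab []
tray [(0.6, [178.0, 170.2, 265.2, 270.6], 6237), (0.29, [221.1, 126.4, 276.5, 154.9], 1224)]
slide_box [(0.55, [311.1, 251.9, 343.3, 288.0], 1225), (0.47, [178.5, 166.8, 268.6, 274.8], 6338)]
reagent [(0.76, [385.3, 258.1, 407.8, 278.2], 307), (0.33, [177.2, 167.4, 267.1, 273.2], 6324)]
tube_rack [(0.97, [222.7, 127.9, 276.8, 154.8], 1286), (0.41, [302.6, 122.9, 436.7, 228.8], 9771), (0.15, [388.4, 258.2, 408.9, 277.3], 279)]
[1.83878030e-01 9.82949068e-01 6.99992610e-06 3.02995300e-06] [0.2258646  0.58273703 0.24457828] 0.8
```

```bash
python3 - <<'E'
import cv2,numpy as np
a=cv2.imread("pics/top0.png")[100:300,160:480]
b=cv2.imread("pics/scene0.png")[90:350,200:480]
cv2.imwrite("pics/top0c.png",cv2.resize(a,(800,500),interpolation=2))
cv2.imwrite("pics/sc0c.png",cv2.resize(b,(646,600),interpolation=2))
E
```

```text
(no output)
```

View pics/top0c.png

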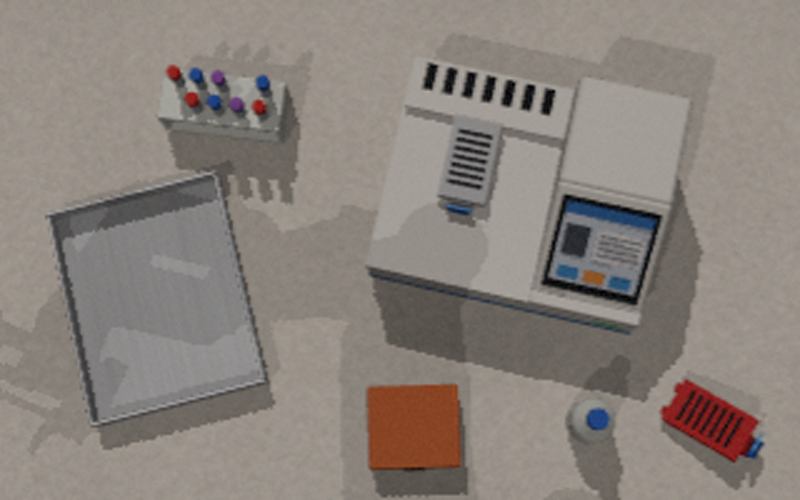

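View pics/sc0c.png

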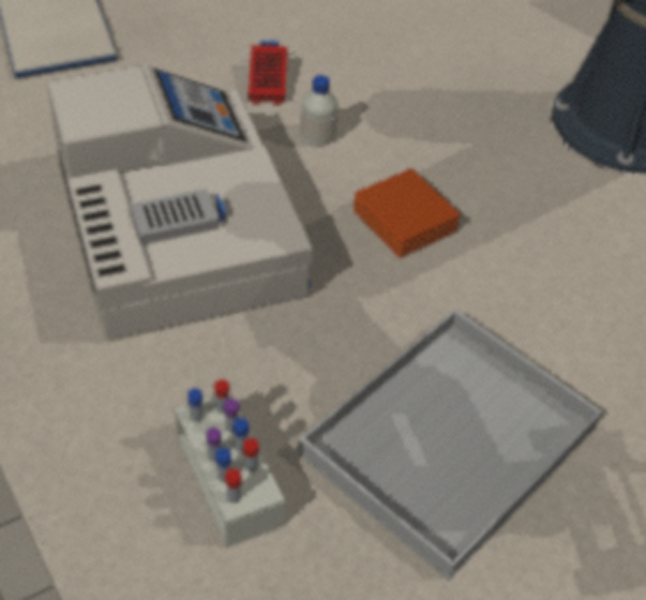

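The top view shows the grey cover at about full-pixel (348,165), with its blue tab at (343,184) facing the robot. The tray is around (222,220) and the rack, box, bottle and red decoy are well apart. The scene view agrees. Next I rectify both views onto the plane of the cover's top.

```bash
cat > h.py <<'E'
from rig import *
import cv2,numpy as np
from scipy.spatial.transform import Rotation as R
def K(n):
    c=get_calibration(n); f=200/np.tan(np.radians(c["vertical_fov"])/2)
    return np.array([[f,0,c["cx"]],[0,f,c["cy"]],[0,0,1]]),np.array(c["D"]),np.array(c["T"])
def proj(n,P):
    k,D,T=K(n); Ti=np.linalg.inv(T)
    return cv2.projectPoints(np.asarray(P,float).reshape(-1,3),cv2.Rodrigues(Ti[:3,:3])[0],Ti[:3,3],k,D)[0].reshape(-1,2)
def back(n,px,z):
    k,D,T=K(n); u=cv2.undistortPoints(np.asarray(px,float).reshape(-1,1,2),k,D).reshape(-1,2)
    d=np.c_[u,np.ones(len(u))]@T[:3,:3].T
    return T[:3,3]+d*((z-T[2,3])/d[:,2])[:,None]
def ortho(n,im,c,w,z,s,yaw=0):  # rows = -local x, cols = -local y, s px per m
    g=np.arange(-w,w,1/s); X,Y=np.meshgrid(-g,-g,indexing='ij')
    P=np.stack([c[0]+np.cos(yaw)*X-np.sin(yaw)*Y,c[1]+np.sin(yaw)*X+np.cos(yaw)*Y,0*X+z],-1)
    m=proj(n,P).reshape(*X.shape,2).astype(np.float32)
    return cv2.remap(im,m,None,cv2.INTER_CUBIC)
E
python3 - <<'E'
from h import *
out=[]
for n in("top","scene"):
    im=cv2.imread(f"pics/{n}0.png"); camera(n)
    r=[x for x in cut_out(n,"cover")]
    r=min(r,key=lambda x:abs((x["bbox"][0]+x["bbox"][2])/2-(347 if n=="top" else 278)))
    p=np.argwhere(r["region"])[:,::-1]
    P=back(n,p,0.101)[:,:2]; q=cv2.minAreaRect(P.astype(np.float32)*1000); print(n,"cover",q)
    print(n,"tray rect",[cv2.minAreaRect((back(n,np.argwhere(x["region"])[:,::-1],0.03)[:,:2]*1000).astype(np.float32)) for x in cut_out(n,"tray")[:1]])
    out.append(ortho(n,im,(0.55,-0.06),.1,.101,2000))
# front deck edge, blob of blue tab
    roi=im[150:215,330:365] if n=="top" else im[165:200,285:305]
    b=cv2.cvtColor(roi,cv2.COLOR_BGR2HSV); m=(b[...,0]>95)&(b[...,0]<130)&(b[...,1]>110)
    a=np.argwhere(m)[:,::-1]+([330,150] if n=="top" else [285,165]); print("blue",len(a),a.mean(0),back(n,[a.mean(0)],.097))
cv2.imwrite("pics/o1.png",np.hstack(out))
e=back("top",[(160+370/2.5,100+270/2.5),(160+535/2.5,100+303/2.5)],.085);print("front edge",e,np.degrees(np.arctan2(*(e[0]-e[1])[:2]))) 
E
```

```text
top cover ((664.0982666015625, -38.74774169921875), (51.68931579589844, 102.91130828857422), 77.66967010498047)
top tray rect [((525.751708984375, 309.6636047363281), (255.00830078125, 202.99766540527344), 15.276704788208008)]
blue 21 [342.9047619  183.33333333] [[ 0.6168429  -0.02900281  0.097     ]]
scene cover ((672.184814453125, -34.797935485839844), (69.9612808227539, 99.84861755371094), 82.94329071044922)
scene tray rect [((534.966064453125, 314.09637451171875), (264.5654602050781, 206.83065795898438), 15.033355712890625)]
blue 9 [295.44444444 179.66666667] [[ 0.6224191  -0.02660746  0.097     ]]
front edge [[ 0.55001547  0.06427865  0.085     ]
 [ 0.51677757 -0.11357859  0.085     ]] 10.585317011058335
```

View pics/o1.png

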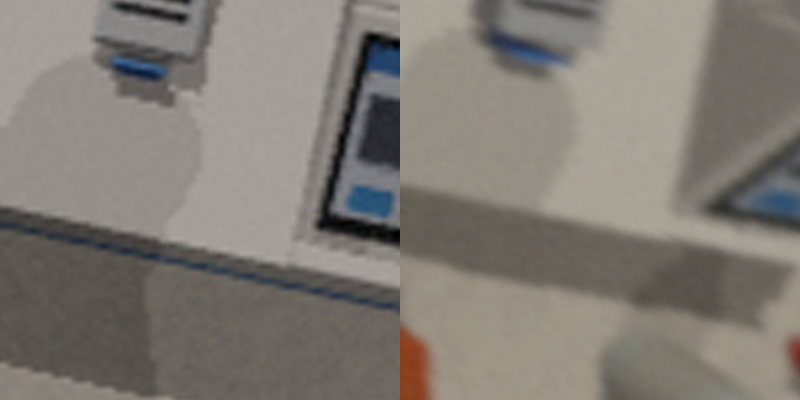

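The rectified crop is centred too low: the tab shows at its upper left, at about (138,68) px of the left half. I recentre on the cover with yaw about -11.3° and overlay the model rectangle.

```bash
python3 - <<'E'
from h import *
out=[];c=(0.667,-0.039);yaw=np.radians(-11.3)
for n in("top","scene"):
    im=cv2.imread(f"pics/{n}0.png")
    o=ortho(n,im,c,.08,.101,2500,yaw)
    o=cv2.rectangle(o,(200-65,200-112),(200+65,200+113),(0,255,0),1); out.append(o)
cv2.imwrite("pics/o2.png",np.hstack(out))
E
```

```text
(no output)
```

View pics/o2.png

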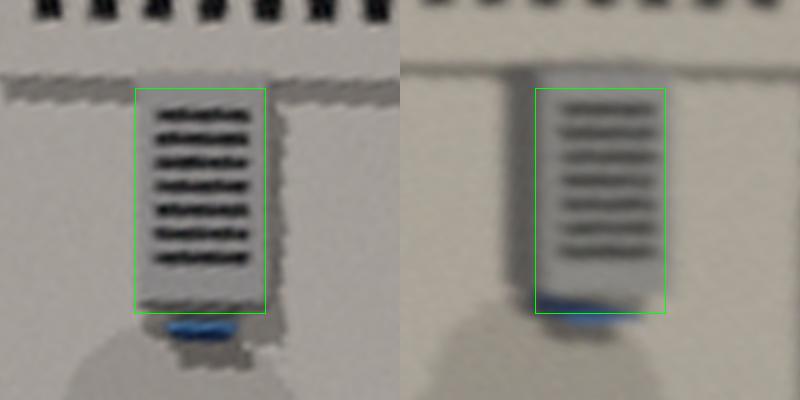

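```bash
cat > t.py <<'E'
# usage: t.py x y z pitch_deg  [mm, TCP in frame of cover seat, z above the work surface]; prints state and shift/turn
import sys; from h import *
C=np.array([672.8,-41.6,0]); B=R.from_euler('z',-11.3,degrees=True)
FR={'c':(C,B),'t':(np.array([530,312,0]),R.from_euler('z',15.2,degrees=True))}
f=sys.argv[1]; C,B=FR[f]
o=get_obs(); p=np.array(o["position"])*1e3; T=R.from_quat(o["tool_rot"])
base=R.from_matrix(np.array([[-1,0,0],[0,1,0],[0,0,-1.]]))
rel=B.inv()*T*base.inv()
print("t",round(o["time"],2),"local",B.inv().apply(p-C).round(1),"rel rotvec deg",rel.as_rotvec(degrees=True).round(1),"F",B.inv().apply(o["ft_force"]).round(1),"w",round(o["grip_width"]*1e3,1),"g",round(o["grip_force"],1),"q",np.round(o["q"],2))
if len(sys.argv)>2:
    a=np.array(sys.argv[2:6],float)
    G=B*R.from_euler('y',a[3],degrees=True)*base
    print("shift units",(T.inv().apply(C+B.apply(a[:3])-p)/80).round(3),"turn",((T.inv()*G).as_rotvec(degrees=True)/90).round(4))
E
python3 t.py c -85 0 245 0
```

```text
t 1.1 local [-560.6  524.6  244.6] rel rotvec deg [ 0.  -0.  -9.9] F [ 0.  -0.7 -0.2] w 87.2 g 0.0 q [ 1.02  0.53  1.43 -0.    1.18 -0.18]
shift units [-6.983e+00 -5.440e+00 -5.000e-03] turn [ 0.      0.     -0.1099]
```

```bash
M="python3 -m inch"
python3 -m inch '[-0.5,-0.39,0,0,0,0, -0.99,-0.775,0,0,0,0, -0.99,-0.775,0,0,0,0]' 0 20
python3 -m inch '[-0.5,-0.39,0,0,0,0, -0.99,-0.775,0,0,0,0, -0.99,-0.775,0,0,0,0]' >/dev/null
python3 -m inch '[-0.5,-0.39,0,0,0,0, -0.99,-0.775,0,0,0,0, -0.99,-0.775,0,0,0,0]' >/dev/null
python3 -m inch '[-0.5,-0.39,0,0,0,0, -0.99,-0.775,0,0,0,0, -0.99,-0.775,0,0,0,0]' >/dev/null
python3 -m inch '[-0.5,-0.39,0,0,0,0, -0.99,-0.775,0,0,0,0, -0.99,-0.775,0,0,0,0]' >/dev/null
python3 -m inch '[-0.5,-0.39,0,0,0,0, -0.99,-0.775,0,0,0,0, -0.99,-0.775,0,0,0,0]' >/dev/null
python3 -m inch '[-0.5,-0.39,0,0,0,0, -0.99,-0.775,0,0,0,0, -0.99,-0.775,0,0,0,-0.11, -0.99,-0.775,0,0,0,-0.11, -0.99,-0.775,0,0,0,-0.11]'
python3 t.py c -85 0 170 0
```

```text
time: 1.35
position: [0.2783, 0.4929, 0.2442]
tool_rot: [0.184, 0.983, -0.002, 0.0]
ft_force: [-0.3, -0.2, 0.1]
grip_width: 0.0741
grip_force: 0.0
time: 3.02
position: [0.5866, -0.0239, 0.2443]
tool_rot: [0.099, 0.995, 0.0, 0.0]
ft_force: [-0.7, -0.1, 0.2]
grip_width: 0.0006
grip_force: 0.0
t 3.02 local [-88.    0.4 244.3] rel rotvec deg [ 0.  -0.  -0.1] F [-0.7 -0.2  0.2] w 0.6 g 0.0 q [-0.23  0.48  1.53  0.    1.13 -1.6 ]
shift units [-0.037 -0.005  0.929] turn [ 0.      0.0001 -0.0011]
```

```bash
python3 -m inch '[0,0,0.5,0,0,0, 0,0,0.93,0,0,0, 0,0,0.93,0,0,0]' >/dev/null
python3 -m inch '[0,0,0.4,0,0,0, 0,0,0.71,0,0,0, -0.16,0,0.71,0,0,0, -0.16,0,0.71,0,0,0]' >/dev/null
python3 t.py c -70 0 113 0
python3 - <<'E'
from h import *
im=camera("scene"); cv2.imwrite("pics/s1.png",cv2.resize(im[100:220,210:370,::-1],(800,600),interpolation=2))
E
```

```text
t 3.6 local [-74.6   2.4 113.5] rel rotvec deg [-0.  -0.1  0. ] F [ 0.1  0.4 -0.1] w 0.7 g 0.0 q [-0.23  0.67  1.6   0.    0.87 -1.6 ]
shift units [-0.058 -0.03   0.006] turn [-0.      0.0009  0.    ]
```

View pics/s1.png

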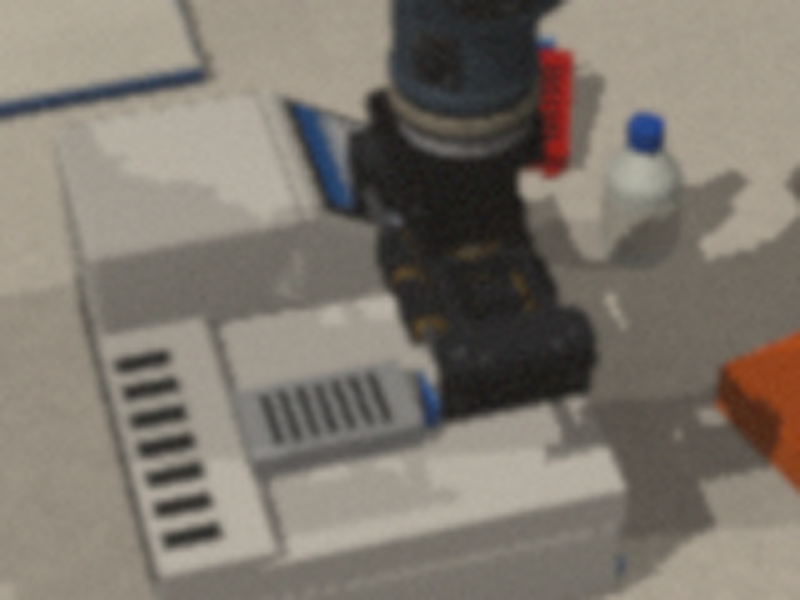

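The closed fingers stand right in front of the blue tab (at about (428,395) in the crop), tips just above the deck. Now I approach by feel.

```bash
python3 -m inch '[-0.03,-0.03,0,0,0,0, -0.06,-0.03,0,0,0,0, -0.08,-0.03,0,0,0,0, -0.08,-0.03,0,0,0,0]'|grep -E "force:"; python3 t.py c
python3 -m inch '[-0.01,0,0,0,0,0, -0.02,0,0,0,0,0, -0.02,0,0,0,0,0]'|grep ft; python3 t.py c
python3 -m inch '[-0.01,0,0,0,0,0, -0.02,0,0,0,0,0, -0.02,0,0,0,0,0]'|grep ft; python3 t.py c
```

```text
ft_force: [-0.3, -0.6, -0.6]
grip_force: 0.0
t 3.98 local [-69.   -0.5 114.4] rel rotvec deg [-0.  -0.1  0. ] F [-0.2 -0.6 -0.6] w 0.2 g 0.0 q [-0.23  0.67  1.59 -0.    0.88 -1.61]
ft_force: [0.4, 0.2, 0.4]
t 4.23 local [-68.1  -0.5 113.5] rel rotvec deg [-0. -0.  0.] F [0.3 0.3 0.4] w 0.3 g 0.0 q [-0.23  0.67  1.59  0.    0.88 -1.61]
ft_force: [-0.2, 1.1, 0.6]
t 4.48 local [-66.8  -0.5 113.3] rel rotvec deg [0. 0. 0.] F [-0.4  1.   0.6] w 0.2 g 0.2 q [-0.23  0.67  1.58 -0.    0.88 -1.61]
```

```bash
for i in 1; do python3 -m inch '[-0.02,0,0,0,0,0, -0.02,0,0,0,0,0]'|grep ft; python3 t.py c
python3 -m inch '[-0.02,0,0,0,0,0, -0.02,0,0,0,0,0]'|grep ft; python3 t.py c
python3 -m inch '[-0.02,0,0,0,0,0, -0.02,0,0,0,0,0]'|grep ft; python3 t.py c; done
```

```text
ft_force: [-1.9, 0.3, 0.7]
t 4.65 local [-65.5  -0.4 113.2] rel rotvec deg [0.  0.1 0. ] F [-2.  -0.1  0.7] w 0.3 g 0.9 q [-0.23  0.68  1.58  0.    0.89 -1.61]
ft_force: [-4.1, 0.9, 3.2]
t 4.82 local [-64.5  -0.4 113.2] rel rotvec deg [0.  0.2 0. ] F [-4.2  0.1  3.2] w 0.5 g 1.9 q [-0.23  0.68  1.58 -0.    0.89 -1.6 ]
ft_force: [-4.8, 0.3, 4.6]
t 4.98 local [-63.5  -0.4 113.2] rel rotvec deg [-0.   0.2  0. ] F [-4.7 -0.7  4.6] w 0.2 g 2.9 q [-0.23  0.68  1.57 -0.    0.9  -1.6 ]
```

```bash
python3 -m inch '[-0.01,0,-0.015,0,0,0, -0.01,0,-0.015,0,0,0]'|grep ft; python3 t.py c
python3 -m inch '[-0.01,0,-0.005,0,0,0, -0.01,0,-0.005,0,0,0]'|grep ft; python3 t.py c
```

```text
ft_force: [-5.7, 0.4, 0.7]
t 5.15 local [-63.6  -0.3 113.4] rel rotvec deg [0.  0.4 0. ] F [-5.7 -0.7  0.7] w 0.4 g 2.6 q [-0.23  0.68  1.57  0.    0.9  -1.6 ]
ft_force: [-5.5, 1.6, -0.8]
t 5.32 local [-63.3  -0.2 113.5] rel rotvec deg [0.  0.4 0. ] F [-5.7  0.5 -0.8] w 0.2 g 2.9 q [-0.23  0.68  1.57  0.    0.9  -1.6 ]
```

```bash
python3 -m inch '[-0.02,0,-0.004,0,0,0, -0.02,0,-0.004,0,0,0]'|grep xx; python3 t.py c
python3 -m inch '[-0.01,0,-0.003,0,0,0, -0.01,0,-0.003,0,0,0]'|grep xx; python3 t.py c
python3 -m inch '[-0.01,0,-0.003,0,0,0, -0.01,0,-0.003,0,0,0]'|grep xx; python3 t.py c
```

```text
t 5.48 local [-62.8  -0.2 113.5] rel rotvec deg [0.  0.6 0. ] F [-6.6  0.2  0.5] w 0.4 g 3.6 q [-0.23  0.68  1.56 -0.    0.91 -1.6 ]
t 5.65 local [-62.7  -0.2 113.5] rel rotvec deg [0.  0.7 0. ] F [-8.4  0.4 -0.5] w 0.5 g 3.9 q [-0.23  0.68  1.56 -0.    0.91 -1.6 ]
t 5.82 local [-62.4  -0.2 113.6] rel rotvec deg [0.  0.8 0. ] F [-7.9 -0.2 -0.6] w 0.4 g 4.2 q [-0.23  0.68  1.56 -0.    0.91 -1.6 ]
```

```bash
python3 -m inch '[-0.02,0,-0.004,0,0,0, -0.02,0,-0.004,0,0,0]'|grep xx; python3 t.py c
python3 -m inch '[-0.02,0,-0.004,0,0,0, -0.02,0,-0.004,0,0,0]'|grep xx; python3 t.py c
python3 -m inch '[-0.015,0,-0.003,0,0,0, -0.015,0,-0.003,0,0,0]'|grep xx; python3 t.py c
```

```text
t 5.98 local [-61.    0.2 113.8] rel rotvec deg [0.1 0.8 0. ] F [-9.3  1.5 -0.8] w 0.6 g 4.5 q [-0.23  0.68  1.56  0.    0.91 -1.6 ]
t 6.15 local [-60.4   0.3 113.9] rel rotvec deg [0.1 0.9 0. ] F [-10.1   0.7   0.2] w 0.2 g 5.0 q [-0.23  0.68  1.55  0.    0.92 -1.6 ]
t 6.32 local [-59.9   0.3 113.9] rel rotvec deg [0.1 1.  0. ] F [-11.    0.9  -0.7] w 0.7 g 5.4 q [-0.23  0.69  1.55  0.    0.92 -1.6 ]
```

```bash
python3 -m inch '[-0.015,0,-0.003,0,0,0, -0.015,0,-0.003,0,0,0]'|grep xx; python3 t.py c
python3 -m inch '[-0.01,0,-0.003,0,0,0, -0.01,0,-0.003,0,0,0]'|grep xx; python3 t.py c
```

```text
t 6.48 local [-59.4   0.3 114. ] rel rotvec deg [0.1 1.1 0. ] F [-11.7   0.3  -0.2] w 0.7 g 5.8 q [-0.23  0.69  1.55  0.    0.93 -1.6 ]
t 6.65 local [-59.1   0.3 114. ] rel rotvec deg [0.1 1.2 0. ] F [-11.5   0.8   0.1] w 0.3 g 6.1 q [-0.23  0.69  1.55  0.    0.93 -1.6 ]
```

```bash
python3 -m inch '[-0.015,0,-0.003,0,0,0, -0.015,0,-0.003,0,0,0]'|grep xx; python3 t.py c
python3 -m inch '[-0.008,0,-0.02,0,0,0, -0.008,0,-0.02,0,0,0]'|grep xx; python3 t.py c
python3 -m inch '[-0.005,0,-0.02,0,0,0, -0.005,0,-0.02,0,0,0]'|grep xx; python3 t.py c
```

```text
t 6.82 local [-58.9   0.3 114. ] rel rotvec deg [0.1 1.3 0. ] F [-13.9   0.9  -0.8] w 0.4 g 6.7 q [-0.23  0.69  1.54  0.    0.93 -1.6 ]
t 6.98 local [-58.8   0.4 115.6] rel rotvec deg [0.1 1.4 0. ] F [-14.4   0.6  -0.2] w 0.6 g 7.0 q [-0.23  0.69  1.54  0.    0.94 -1.6 ]
t 7.15 local [-58.7   0.4 117.1] rel rotvec deg [0.1 1.4 0.1] F [-15.3  -0.1   0.5] w 0.6 g 7.2 q [-0.23  0.68  1.54  0.    0.94 -1.6 ]
```

```bash
python3 -m inch '[0.008,0,-0.02,0,0,0, 0.008,0,-0.025,0,0,0]'|grep xx; python3 t.py c
python3 -m inch '[0,0,-0.025,0,0,0, 0,0,-0.03,0,0,0]'|grep xx; python3 t.py c
python3 -m inch '[0,0,-0.025,0,0,0, 0,0,-0.03,0,0,0]'|grep xx; python3 t.py c
```

```text
t 7.32 local [-58.7   0.3 119.3] rel rotvec deg [0.1 1.3 0. ] F [-12.9   1.2  -0.2] w 0.6 g 6.8 q [-0.23  0.68  1.54  0.    0.94 -1.6 ]
t 7.48 local [-58.5   0.3 121.9] rel rotvec deg [0.1 1.3 0. ] F [-12.8   0.6  -0.2] w 0.7 g 6.8 q [-0.23  0.68  1.54  0.    0.95 -1.6 ]
t 7.65 local [-58.2   0.3 124.4] rel rotvec deg [0.1 1.3 0. ] F [-13.    0.2   0.3] w 0.1 g 6.7 q [-0.23  0.67  1.54  0.    0.95 -1.6 ]
```

```bash
python3 -m inch '[0,0,-0.025,0,0,0, 0,0,-0.045,0,0,0, 0,0,-0.045,0,0,0]'|grep xx; python3 t.py c
python3 - <<'E'
from h import *
im=camera("scene"); cv2.imwrite("pics/s2.png",cv2.resize(im[140:215,235:335,::-1],(800,600),interpolation=2))
E
```

```text
t 7.9 local [-57.8   0.3 128.2] rel rotvec deg [0.  1.2 0. ] F [-12.5   0.4   0.7] w 0.5 g 6.4 q [-0.23  0.67  1.54  0.    0.96 -1.6 ]
```

View pics/s2.png

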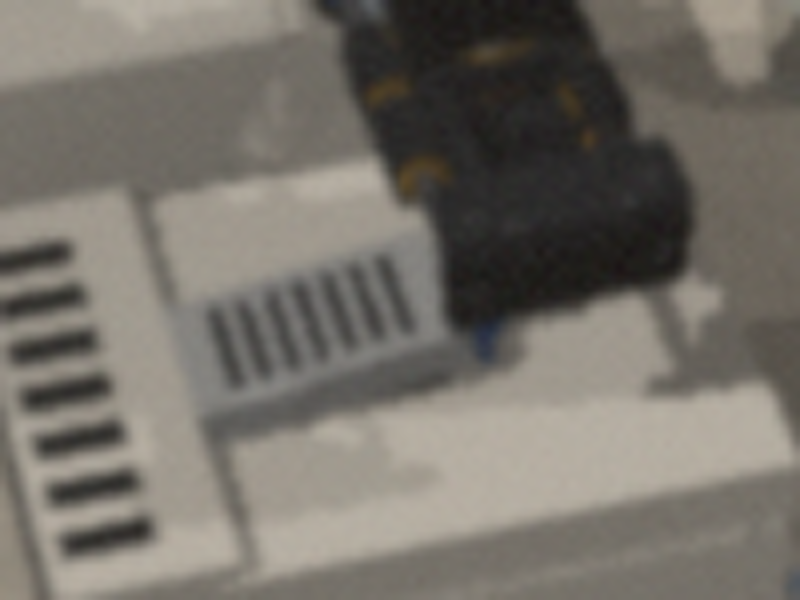

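The tab end is clearly raised (the cover tilts up from its rear edge at about (200,310) to the fingers at (450,330)). I release it onto the prop and retreat.

```bash
python3 -m inch '[0.12,0,0,0,0,0, 0.25,0,0,0,0,0, 0.25,0,0,0,0,0]'|grep xx; python3 t.py c
python3 -m inch '[0,0,-0.5,0,0,0, 0,0,-0.9,0,0,0, 0,0,-0.9,0,0,0]' 86|grep xx; python3 t.py c 11.7 0 172.4 7.5
python3 - <<'E'
from h import *
cv2.imwrite("pics/s3.png",cv2.resize(camera("scene")[140:215,235:335,::-1],(800,600),interpolation=2))
E
```

```text
t 8.2 local [-70.2  -0.3 130.6] rel rotvec deg [0.  0.1 0. ] F [-0.1 -1.5  0. ] w 0.5 g 0.0 q [-0.23  0.65  1.58  0.    0.91 -1.61]
t 8.45 local [-62.7  -0.6 209.8] rel rotvec deg [-0. -1.  0.] F [ 0.9 -0.7 -0.1] w 13.3 g 0.0 q [-0.23  0.54  1.51  0.    1.07 -1.61]
shift units [-0.922  0.008  0.483] turn [-0.0003  0.094   0.0002]
```

View pics/s3.png

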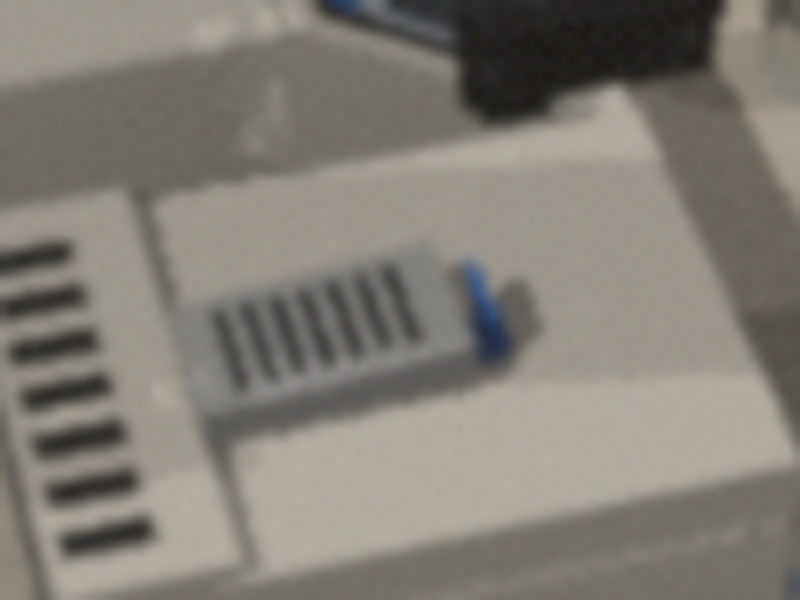

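The cover is propped up on its barb, with the tab (480,310) standing proud of the deck. Now I move the open gripper over it.

```bash
python3 -m inch '[-0.4,0,0,0,0.04,0, -0.8,0,0.2,0,0.083,0, -0.95,0,0.3,0,0.083,0, -0.95,0,0.3,0,0.083,0, -0.95,0,0.3,0,0.083,0]' 86|grep xx; python3 t.py c 11.7 0 172.4 7.5; python3 t.py c 3.8 0 112.9 7.5
python3 - <<'E'
from h import *
t=camera("top");cv2.imwrite("pics/t3.png",cv2.resize(t[120:220,290:420,::-1],(780,600),interpolation=2))
E
```

```text
t 8.92 local [  6.9  -0.6 176.6] rel rotvec deg [ 0.   7.6 -0. ] F [-0.2  0.5  1.1] w 49.3 g 0.0 q [-0.23  0.73  1.24 -0.    1.31 -1.6 ]
shift units [-0.067  0.008  0.044] turn [ 0.0001 -0.0015 -0.    ]
t 8.92 local [  6.9  -0.6 176.6] rel rotvec deg [ 0.   7.6 -0. ] F [-0.2  0.5  1.1] w 49.3 g 0.0 q [-0.23  0.73  1.24 -0.    1.31 -1.6 ]
shift units [-0.068  0.008  0.795] turn [ 0.0001 -0.0015 -0.    ]
```

```bash
python3 -m inch '[-0.065,0,0.04,0,0,0, -0.065,0,0.04,0,0,0, -0.065,0,0.04,0,0,0, -0.065,0,0.04,0,0,0, -0.065,0,0.04,0,0,0, -0.065,0,0.04,0,0,0, -0.065,0,0.25,0,0,0, -0.065,0,0.45,0,0,0, -0.065,0,0.6,0,0,0, -0.065,0,0.6,0,0,0]'|grep xx; python3 t.py c 3.8 0 112.9 7.5
```

```text
t 9.8 local [  3.5  -0.4 127.8] rel rotvec deg [0.  7.8 0. ] F [0.  0.  0.3] w 85.9 g 0.0 q [-0.23  0.78  1.28 -0.    1.22 -1.6 ]
shift units [-0.029  0.005  0.184] turn [ 0.0001 -0.0036  0.0002]
```

```bash
python3 -m inch '[-0.02,0,0.06,0,0,0, -0.02,0,0.12,0,0,0, -0.02,0,0.18,0,0,0, -0.02,0,0.18,0,0,0]'|grep xx; python3 t.py c 3.8 0 112.9 7.5
python3 -m inch '[0,0,0,0,0,0, 0,0,0,0,0,0, 0,0,0,0,0,0, 0,0,0,0,0,0, 0,0,0,0,0,0, 0,0,0,0,0,0, 0,0,0,0,0,0]' 40 15|grep xx; python3 t.py c
```

```text
t 10.13 local [  5.3  -0.5 115.5] rel rotvec deg [0.  7.5 0. ] F [ 0.1  0.3 -1.2] w 85.7 g 0.0 q [-0.23  0.8   1.28 -0.    1.2  -1.6 ]
shift units [0.014 0.006 0.035] turn [ 0.     -0.0003  0.0001]
t 10.72 local [  5.8  -0.5 116.4] rel rotvec deg [-0.   7.5  0. ] F [-0.2  0.4  0.5] w 51.3 g 15.0 q [-0.23  0.79  1.28 -0.    1.2  -1.6 ]
```

```bash
python3 -m inch '[0,0,0,0,0,0, -0.012,0,-0.017,0,0.02,0, -0.024,0,-0.034,0,0.041,0, -0.024,0,-0.034,0,0.041,0]' 40 22|grep xx; python3 t.py c
python3 -m inch '[-0.012,0,-0.017,0,0.02,0, -0.023,0,-0.035,0,0.042,0, -0.023,0,-0.035,0,0.042,0]'|grep xx; python3 t.py c
```

```text
t 11.05 local [  8.   -0.4 118.6] rel rotvec deg [ 0.  11.3 -0. ] F [-2.   0.2  1.8] w 51.7 g 22.0 q [-0.23  0.82  1.22 -0.01  1.3  -1.6 ]
t 11.3 local [  9.7  -0.3 121.1] rel rotvec deg [ 0.  15.1  0. ] F [-2.7  0.8  3.6] w 51.7 g 22.0 q [-0.22  0.85  1.16 -0.01  1.4  -1.6 ]
```

```bash
python3 -m inch '[0.02,0,0,0,0,0, 0.045,0,0,0,0,0, 0.045,0,0,0,0,0]'|grep xx; python3 t.py c
python3 -m inch '[0.02,0,0,0,0,0, 0.045,0,0,0,0,0, 0.045,0,0,0,0,0]'|grep xx; python3 t.py c
```

```text
t 11.55 local [  7.8  -0.5 122. ] rel rotvec deg [-0.  14.7  0. ] F [ 3.   0.8 -1.5] w 51.8 g 22.0 q [-0.22  0.84  1.17 -0.01  1.39 -1.6 ]
t 11.8 local [  7.2  -0.6 122.9] rel rotvec deg [ 0.  14.3 -0. ] F [ 7.8 -0.8 -4.5] w 51.7 g 22.0 q [-0.22  0.84  1.17 -0.01  1.38 -1.6 ]
```

```bash
python3 - <<'E'
from h import *
a=cv2.resize(camera("scene")[130:220,230:330,::-1],(660,594),interpolation=2)
cv2.imwrite("pics/s4.png",a)
E
```

```text
(no output)
```

View pics/s4.png

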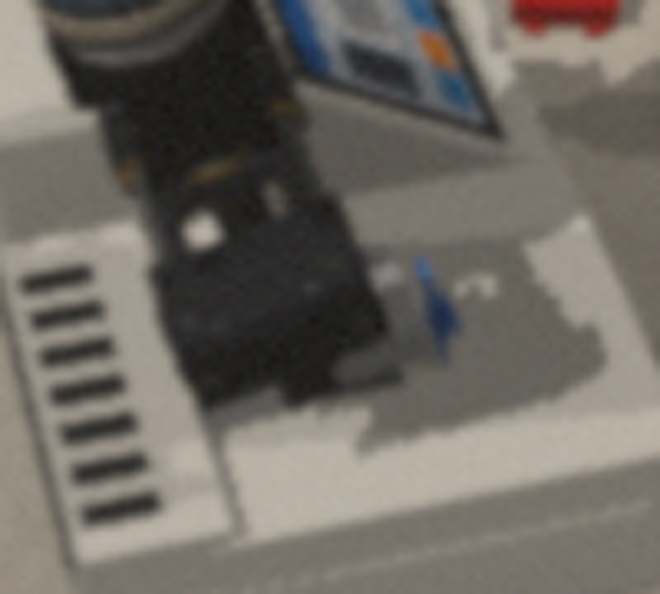

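```bash
python3 -m inch '[-0.02,0,0,0,0,0, -0.04,0,0,0,0,0, -0.04,0,0,0,0,0]'|grep xx; python3 t.py c
python3 -m inch '[-0.012,0,-0.025,0,0.025,0, -0.024,0,-0.05,0,0.05,0, -0.024,0,-0.05,0,0.05,0]'|grep xx; python3 t.py c
```

```text
t 12.1 local [  7.7  -0.5 122.1] rel rotvec deg [ 0.  14.7  0. ] F [ 5.5  1.  -0.4] w 51.8 g 22.0 q [-0.22  0.84  1.17 -0.01  1.39 -1.6 ]
t 12.35 local [  8.7  -0.7 124.8] rel rotvec deg [-0.  19.7  0. ] F [ 0.5 -0.4 -1. ] w 52.0 g 22.0 q [-0.22  0.88  1.09 -0.01  1.51 -1.6 ]
```

```bash
python3 -m inch '[0.025,0,0.004,0,0,0, 0.05,0,0.008,0,0,0, 0.05,0,0.008,0,0,0]'|grep xx; python3 t.py c
python3 -m inch '[0.025,0,0.004,0,0,0, 0.05,0,0.008,0,0,0, 0.05,0,0.008,0,0,0]'|grep xx; python3 t.py c
```

```text
t 12.6 local [  3.6  -0.4 126.1] rel rotvec deg [-0.  19.6  0. ] F [-0.5  0.2 -0.7] w 51.4 g 22.0 q [-0.22  0.87  1.11 -0.01  1.5  -1.6 ]
t 12.85 local [  0.6  -0.4 127.2] rel rotvec deg [-0.  19.5  0. ] F [ 0.4 -0.5 -1.4] w 51.9 g 22.0 q [-0.22  0.86  1.12 -0.01  1.5  -1.6 ]
```

```bash
python3 -m inch '[0.03,0,0,0,0,0, 0.07,0,-0.02,0,0,0, 0.09,0,-0.06,0,0,0, 0.1,0,-0.12,0,0,0, 0.1,0,-0.12,0,0,0]'|grep xx; python3 t.py c
python3 -m inch '[0.1,0,-0.2,0,0,0, 0.2,0,-0.5,0,0,0, 0.34,0,-0.9,0,0,0, 0.34,0,-0.9,0,0,0, 0.34,0,-0.9,0,0,0]'|grep xx; python3 t.py c; python3 t.py t 0 0 240 13
```

```text
t 13.27 local [ -2.1  -0.5 140.1] rel rotvec deg [-0.  19.3  0. ] F [ 0.6  0.2 -1.1] w 51.8 g 22.0 q [-0.22  0.84  1.12 -0.01  1.51 -1.6 ]
t 13.68 local [ -3.   -0.5 218.5] rel rotvec deg [-0. 19.  0.] F [-0.4  1.2 -1.4] w 51.8 g 22.0 q [-0.22  0.76  1.07 -0.01  1.64 -1.6 ]
t 13.68 local [  42.2 -377.8  218.5] rel rotvec deg [  4.4  18.7 -26.2] F [ 0.2  1.2 -1.4] w 51.8 g 22.0 q [-0.22  0.76  1.07 -0.01  1.64 -1.6 ]
shift units [2.525 3.992 0.587] turn [ 0.0812 -0.066  -0.283 ]
```

```bash
sed -i "s/^f=sys/FR['u']=(FR['t'][0],B)\nf=sys/" t.py
python3 -m inch '[0,0,0,0,-0.033,0, 0,0,0,0,-0.067,0, 0,0,0,0,-0.067,0]'|grep xx; python3 t.py u 0 0 218 13
```

```text
t 13.93 local [ 202.6 -319.   214.9] rel rotvec deg [ 0.  13.5  0. ] F [-1.4 -0.1 -1. ] w 52.0 g 22.0 q [-0.23  0.72  1.16 -0.01  1.5  -1.6 ]
shift units [2.47  3.989 0.556] turn [ 0.0001 -0.0061  0.0003]
```

```bash
python3 -m inch '[0.1,0.16,0.02,0,0,0, 0.25,0.4,0.055,0,0,0, 0.42,0.66,0.09,0,0,0, 0.5,0.8,0.11,0,0,0]'|grep xx
python3 -m inch '[0.17,0.27,0.037,0,0,0, 0.34,0.54,0.074,0,0,0, 0.5,0.8,0.11,0,0,0]'|grep xx
python3 -m inch '[0.17,0.27,0.037,0,0,0, 0.34,0.54,0.074,0,0,0, 0.5,0.8,0.11,0,0,0]'|grep xx
python3 -m inch '[0.17,0.27,0.037,0,0,0, 0.34,0.54,0.074,0,0,0, 0.5,0.8,0.11,0,0,0]'|grep xx
python3 -m inch '[0.17,0.27,0.037,0,0,0, 0.34,0.54,0.074,0,0,0, 0.45,0.72,0.1,0,0,0, 0.5,0.8,0.11,0,0,0, 0.5,0.8,0.11,0,0,0]'|grep xx; python3 t.py u 0 0 80 13
python3 - <<'E'
from h import *
a=cv2.resize(camera("scene")[190:350,310:480,::-1],(637,600),interpolation=2)
cv2.imwrite("pics/s5.png",a)
E
```

```text
t 15.43 local [ -1.6   2.2 218.7] rel rotvec deg [-0.  13.5  0.2] F [-0.4  0.2 -1.1] w 51.6 g 22.0 q [ 0.3   0.62  1.36  0.11  1.38 -1.11]
shift units [-0.424 -0.027  1.682] turn [-0.0007 -0.0052  0.002 ]
```

View pics/s5.png

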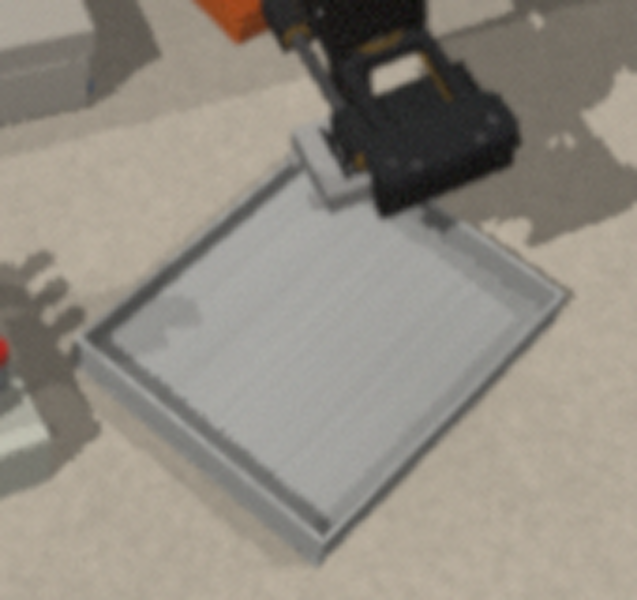

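Cover hangs level above the tray middle, clear of the rack. Now I lower it.

```bash
python3 -m inch '[-0.08,0,0.3,0,0,0, -0.17,0,0.7,0,0,0, -0.22,0,0.95,0,0,0]'|grep xx
python3 -m inch '[-0.11,0,0.4,0,0,0, -0.18,0,0.7,0,0,0, -0.21,0,0.85,0,0,0, -0.21,0,0.85,0,0,0]'|grep xx; python3 t.py u 0 0 45 13
python3 -m inch '[-0.02,0,0.06,0,0,0, -0.035,0,0.12,0,0,0, -0.035,0,0.12,0,0,0]'|grep xx; python3 t.py u 0 0 40 13
```

```text
t 16.07 local [-1.2 -1.5 67.9] rel rotvec deg [-0.2 13.7 -0.1] F [ 0.4  0.8 -1.5] w 51.4 g 22.0 q [ 0.3   0.81  1.45  0.12  1.1  -1.14]
shift units [-0.082  0.019  0.275] turn [-0.0021 -0.0082 -0.0013]
t 16.32 local [ 1.2  0.8 61.7] rel rotvec deg [ 0.  13.3  0. ] F [-1.5  0.3 -0.7] w 51.7 g 22.0 q [ 0.3   0.82  1.45  0.13  1.08 -1.14]
shift units [-0.048 -0.01   0.267] turn [ 0.0005 -0.0036  0.0001]
```

```bash
python3 -m inch '[-0.01,0,0.05,0,0,0, -0.025,0,0.1,0,0,0, -0.025,0,0.1,0,0,0]'|grep xx; python3 t.py u
python3 -m inch '[-0.01,0,0.025,0,0,0, -0.012,0,0.05,0,0,0, -0.012,0,0.05,0,0,0]'|grep xx; python3 t.py u
python3 -m inch '[-0.01,0,0.025,0,0,0, -0.012,0,0.05,0,0,0, -0.012,0,0.05,0,0,0]'|grep xx; python3 t.py u
```

```text
t 16.57 local [ 0.3  0.7 52.7] rel rotvec deg [-0.  13.4  0. ] F [-0.9  0.7 -0.3] w 51.9 g 22.0 q [ 0.3   0.83  1.45  0.13  1.07 -1.15]
t 16.82 local [ 0.2  0.6 48.5] rel rotvec deg [-0.  13.4  0. ] F [ 0.6 -0.5 -0.6] w 51.8 g 22.0 q [ 0.3   0.84  1.45  0.13  1.06 -1.15]
t 17.07 local [ 1.1  0.9 44.8] rel rotvec deg [ 0.  13.3  0. ] F [0.3 0.7 2.8] w 51.8 g 22.0 q [ 0.3   0.84  1.45  0.13  1.06 -1.15]
```

```bash
python3 -m inch '[-0.005,0,0.012,0,0,0, -0.005,0,0.02,0,0,0, -0.005,0,0.02,0,0,0]' 40 6|grep xx; python3 t.py u
python3 -m inch '[0,0,0,0,0,0, 0,0,0,0,0,0, 0,0,0,0,0,0]' 40 3|grep xx; python3 t.py u
python3 -m inch '[0,0,0,0,0,0, 0,0,0,0,0,0, 0,0,0,0,0,0, 0,0,0,0,0,0]' 72|grep xx; python3 t.py u
```

```text
t 17.32 local [ 0.6  0.8 42.9] rel rotvec deg [ 0.  13.4  0. ] F [ 0.8 -0.5 -0. ] w 52.1 g 6.0 q [ 0.3   0.85  1.45  0.13  1.05 -1.15]
t 17.57 local [ 0.2  0.7 42.9] rel rotvec deg [-0.  13.4  0. ] F [-0.  -0.4 -0.2] w 51.9 g 3.0 q [ 0.3   0.85  1.45  0.13  1.05 -1.15]
t 17.9 local [ 0.2  0.6 42.9] rel rotvec deg [-0.  13.4  0. ] F [ 0.2 -0.9  0.2] w 69.0 g 0.0 q [ 0.3   0.85  1.45  0.13  1.05 -1.15]
```

Now I retreat straight along the tool axis and look.

```bash
python3 -m inch '[0,0,-0.2,0,0,0, 0,0,-0.5,0,0,0, 0,0,-0.95,0,0,0, 0,0,-0.95,0,0,0]' 80|grep xx
python3 -m inch '[0,0,-0.4,0,0,0, 0,0,-0.95,0,0,0, 0,0,-0.95,0,0,0]' |grep xx
python3 -m inch '[0.3,-0.3,0,0,0,0, 0.6,-0.6,0,0,0,0, 0.9,-0.9,0,0,0,0, 0.9,-0.9,0,0,0,0, 0.9,-0.9,0,0,0,0]' |grep xx; python3 t.py u
python3 - <<'E'
from h import *
im=camera("top"); r=cut_out("top","cover")
for x in r[:3]:
    P=back("top",np.argwhere(x["region"])[:,::-1],.03)[:,:2]*1e3
    c=np.array(cv2.minAreaRect(P.astype(np.float32))[0]); d=c-[530,312]; print(round(x["conf"],2),x["bbox"],"tray frame mm",R.from_euler('z',-15.2,degrees=True).apply([*d,0]).round(1))
cv2.imwrite("pics/t6.png",cv2.resize(im[140:300,160:330,::-1],(637,600),interpolation=2))
E
```

```text
t 18.9 local [-35.6 -72.1 208. ] rel rotvec deg [ 0.  13.4 -0. ] F [-0.1  0.1  0.3] w 80.0 g 0.0 q [ 0.22  0.54  1.56  0.1   1.26 -1.19]
0.68 [423.3, 255.0, 462.7, 281.3] tray frame mm [-293.3 -568.     0. ]
```

View pics/t6.png

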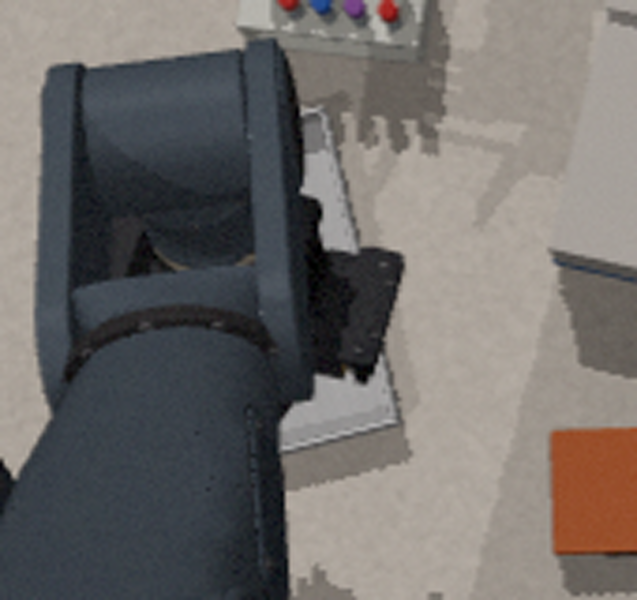

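The arm hides the tray in the top view, so I check numerically in the scene view.

```bash
python3 - <<'E'
from h import *
camera("scene")
B=R.from_euler('z',15.2,degrees=True)
def q(t,z):
  for x in cut_out("scene",t)[:3]:
    P=back("scene",np.argwhere(x["region"])[:,::-1],z)*1e3
    rc=cv2.minAreaRect(P[:,:2].astype(np.float32)); print(t,round(x["conf"],2),[round(v) for v in x["bbox"]],"tray frame mm",B.inv().apply([rc[0][0]-530,rc[0][1]-312,0]).round(1),np.round(rc[1]),round(rc[2]))
q("cover",.03);q("tray",.03);q("slide_box",.034);q("tab",.04)
E
```

```text
cover 0.95 [379, 265, 428, 292] tray frame mm [-4.2  5.4  0. ] [ 63. 122.] 87
cover 0.91 [308, 108, 324, 132] tray frame mm [-281.  -565.6    0. ] [146.  51.] 60
tray 0.67 [220, 115, 334, 234] tray frame mm [ -38.6 -490.9    0. ] [482. 262.] 78
tray 0.63 [333, 224, 456, 338] tray frame mm [4.8 0.9 0. ] [267. 205.] 16
slide_box 0.89 [354, 166, 393, 202] tray frame mm [-191.8 -243.9    0. ] [126.  88.] 89
tab 0.6 [416, 269, 423, 275] tray frame mm [-43.8  32.5   0. ] [18.  7.] 76
tab 0.59 [332, 124, 346, 154] tray frame mm [-259.4 -445.5    0. ] [148.  46.] 58
```

```bash
python3 -c "
from rig import *
print(hand_in())"
```

```text
the job is handed in; nothing more can be done
None
```

The cover is off the analyser and lying in the tray, within about 1 cm of its middle by the scene camera. I handed the job in at about 19 s of the 72 s allowed; the tab press peaked at about 15 N, no result came back, and the final check was by measurement only because my picture allowance was used up.

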